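# Switch off a battery pack and pop its push-push hatch

### The arm

A 6-joint arm with a two-finger parallel gripper is mounted at the origin on the work surface. World frame = base frame: x ahead of the robot, y to its left, z up, the work surface at z = 0. Lengths are in m, angles in rad, forces in N, time in s.
With the tool pointing down it reaches from about 0.35 to 0.775 m from the base axis. Payload 7.3 kg.
Tool frame: the origin (TCP) lies between the finger pads; the fingertips stand 25 mm ahead of it and the grasp point (between the pads) lies 6 mm ahead of it; y points along the fingers, z is the direction in which the jaws open and shut, and the axes are right-handed (so a half turn about y gives the same grasp; the last joint's range is limited). The gripper opens to 92 mm and grips with 3 to 60 N. Pads are 19 mm wide; open, the fingers measure 130 mm over their backs; the gripper's body (75 mm by 190 mm) begins 47 mm behind the grasp point.
Start: joints at [-1.427, 0.342, 1.524, -0, 1.275, -0.146], TCP at [0.15, -0.503, 0.252] pointing down, gripper open.
Joint ranges: [-2.53, 2.53], [-0.77, 2.02], [0.04, 2.7], [-1, 4.14], [0.28, 2.66], [-3.11, 3.11]. Speed limits (rad/s): [2.57, 2.57, 3.14, 3.14, 3.14, 3.14].

### API

Orientations are given as [roll, pitch, yaw] about the fixed x, y, z axes, in that order (R = Rz(yaw) Ry(pitch) Rx(roll)).
In Python, from cell import sensors, read_camera, hand_in gives the robot as it stands. The module is installed in compiled form; this text tells all that it offers.
- The arm moves only by the tool send_rows, never from a script. Its argument "motion" is a list that holds one entry, the list of rows, each a list of 4 numbers: the shift along the tool's x, y, z in m, then the turn about the tool's y in degrees. In form: [[[tx, ty, tz, twist], ...]]. A call has 1 to 8 rows; each row is the pose to reach, as a shift and turn from the pose measured when the call began, along the tool's axes at that moment; what a row does not reach only later rows make up. A row lasts 1/10 s, in which the tool goes at most 50 mm and 8.59 degrees, less where a joint would pass 70% of its speed; a pose out of reach is approached as far as the arm can. A call with a gripper value outside its range is refused whole. "gripper" is the opening, from 0 (shut) to 1 (fully open), set as the call begins (left out, the last holds). The fingers move at their own pace and stop on an object; "grip_force" is the grip in N (left out, the last holds). Time passes only in rows, so rows that repeat a pose let the fingers close. It gives the time, the measured TCP pose, the force and the opening at its end, in the units of the state.
- sensors.observe(): the state, without advancing time (a new reading comes with each control period).
- read_camera(name): name is "scene" or "top"; returns a dict with "frame" (384x512x3 uint8, red, green, blue), "fx", "fy", "cx", "cy" (pixels), "distortion" ([k1, k2, p1, p2, k3] as OpenCV has them; the pictures are not rectified), "extrinsics" (4x4, takes a point from world to camera coordinates). Camera axes: x right, y up, looking along -z (the intrinsics and any distortion apply to the point x, -y, -z); pixel columns grow to the right and rows downward; lengths in m; the calibration is good to about 2 mm. A picture is of the moment at which its call begins. There is no depth.
- hand_in(): hands the job in, once; it reports no verdict.
The state is a dict: "time": time; "qpos": joint angles; "qvel": joint speeds; "joint_efforts": joint torques, N m; "tool_pos": TCP position; "tool_rot": TCP orientation; "contact_force": force on the tool from outside, world axes, zero at the start; "torque": the same for the moment, N m; "opening": finger opening in m.
Only numpy, scipy, OpenCV 4.12 (cv2) and the standard library are available. Lean on these libraries where they do the work, as an engineer would, in place of code of your own. Each camera call takes 0.05 s, during which the arm holds its last target.

### The job

The battery pack with the orange press pad needs its cells changed: push its toggle switch right over to the side with the white dot (off), then press the orange pad once, all the way down, and let go so that the hatch pops up. Take the hand clear and watch for two seconds that the hatch stays wide open by itself; do not push it down again. Everything is done by pushing with the fingertips: do not lift or shove either pack, and leave the green pack and the other things on the bench alone.

Things in the scene. Friction and masses are not known exactly. Their poses are not given: they have to be found in the camera images.
- pack_orange: bench battery pack with the orange press pad and orange stripe: loose black box on the bench, about 3.4 kg, 180 mm along its x, 140 mm along its y, 70 mm tall. Origin at the centre of its underside; z up; its -x end (the hatch's free edge) is roughly towards the robot; its y axis runs across the box.
- pad_orange (a point): centre of the top face of the orange press pad, a disc 30 mm across standing 5 mm proud of the grey hatch plate; when shut it lies at (-50, 0, +75) mm in the pack's frame. The point moves with the hatch. Nothing of the pack near it is higher than the hatch plate, except the switch at the far end. Going down, the pad travels 8 mm to a firm stop against a spring of about 2.5 N, to which the stop then adds; the latch lets go only if it goes down at least 6 mm.
- hatch_orange (a joint): angle of the hatch of the orange pack, rad: 0 (within 0.01) shut and latched, -0.10 pressed fully down, +0.95 popped fully open. Grey plate 96 mm (x) by 90 mm (y), 5 mm thick, hinged along y at x = +30 mm, z = 67.5 mm in the pack's frame; it swings up and back, its free edge rising some 80 mm. Push-push: press fully and let go, it springs open in about 0.5 s, following the finger up; pushing the open hatch down again latches it shut.
- switch_orange (a joint): angle of the toggle switch of the orange pack, rad: 0 on (leaning to the pack's +y), 1.0 off (leaning to the pack's -y, the side with the white dot on the case). It turns about an axis along the pack's x at (62, 0, 80) mm in the pack's frame, stays where it is left, and takes about 1.5 N at the knob. It starts at or near on.
- knob_orange (a point): centre of the toggle switch's knob, a yellow ball 22 mm across at the end of a steel stem, 50 mm from the pivot: at (62, +24, 124) mm in the pack's frame when on, (62, -24, 124) mm when off, (62, 0, 130) mm midway. The switch housing below it reaches up to 82 mm.
- pack_green: bench battery pack with the green press pad and green stripe: loose black box on the bench, about 3.4 kg, 180 mm along its x, 140 mm along its y, 70 mm tall. Origin at the centre of its underside; z up; its -x end (the hatch's free edge) is roughly towards the robot; its y axis runs across the box.
- pad_green (a point): centre of the top face of the green press pad, a disc 30 mm across standing 5 mm proud of the grey hatch plate; when shut it lies at (-50, 0, +75) mm in the pack's frame. The point moves with the hatch. Nothing of the pack near it is higher than the hatch plate, except the switch at the far end. Going down, the pad travels 8 mm to a firm stop against a spring of about 2.5 N, to which the stop then adds; the latch lets go only if it goes down at least 6 mm.
- hatch_green (a joint): angle of the hatch of the green pack, rad: 0 (within 0.01) shut and latched, -0.10 pressed fully down, +0.95 popped fully open. Grey plate 96 mm (x) by 90 mm (y), 5 mm thick, hinged along y at x = +30 mm, z = 67.5 mm in the pack's frame; it swings up and back, its free edge rising some 80 mm. Push-push: press fully and let go, it springs open in about 0.5 s, following the finger up; pushing the open hatch down again latches it shut.
- switch_green (a joint): angle of the toggle switch of the green pack, rad: 0 on (leaning to the pack's +y), 1.0 off (leaning to the pack's -y, the side with the white dot on the case). It turns about an axis along the pack's x at (62, 0, 80) mm in the pack's frame, stays where it is left, and takes about 1.5 N at the knob. It starts at or near on.
- knob_green (a point): centre of the toggle switch's knob, a yellow ball 22 mm across at the end of a steel stem, 50 mm from the pivot: at (62, +24, 124) mm in the pack's frame when on, (62, -24, 124) mm when off, (62, 0, 130) mm midway. The switch housing below it reaches up to 82 mm.
- solder_spool: white solder reel standing on its flange, 60 mm across, 40 mm tall; to be left alone. Origin at its underside.
- screwdriver: loose screwdriver lying on the bench; to be left alone. Origin at its underside.
- flux_jar: small closed jar, 44 mm across, 55 mm tall; to be left alone. Origin at its underside.
- cell_holder: black open holder with two red cells, 65 x 75 mm, 20 mm tall; to be left alone. Origin at its underside.

How it is judged:
By the outcome, as a careful person would: the job done as asked, in the order asked, and still so for the second after the job is handed in, with the robot touching nothing.
It also fails if it takes over 45 s, if anything falls off the work surface, if the arm or the gripper's body presses on something with over 40 N, if the wrist force passes 120 N, or if a joint passes its speed limit or range.

## Working session

There is one attempt and no reset: what is moved stays moved. The work goes in short steps, Python scripts to look and compute and a tool call to move; the robot and the scene stay as the last step left them, time stands still between calls to the robot, and variables do not carry over. Pictures are saved under pics/ and viewed, and the job is handed in when it is done.

Besides the shell and the picture viewer there is one more tool, called after "Emit:" in YAML: its name, and indented under it one key for each argument. send_rows: Moves the arm, as the interface text tells. Its arguments: {"type":"object","properties":{"motion":{"type":"array"},"gripper":{"type":"number"},"grip_force":{"type":"number"}},"required":["motion"]}

```bash
mkdir -p pics; ls
python3 - <<'E'
from cell import sensors, read_camera
import cv2,json,numpy as np
s=sensors.observe(); print(s)
for n in("scene","top"):
    c=read_camera(n); cv2.imwrite(f"pics/{n}0.png",c["frame"][:,:,::-1])
    print(n,{k:v for k,v in c.items() if k!="frame"})
E
```

```text
pics
{'time': 0.0, 'qpos': array([-1.42700376e+00,  3.42700563e-01,  1.52502843e+00,  1.78455836e-05,
        1.27539996e+00, -1.45993842e-01]), 'qvel': array([ 1.55067943e-04, -7.21424090e-05, -5.28637837e-04,  8.29926214e-04,
        1.63744870e-03, -9.66791715e-04]), 'joint_efforts': array([-2.33588280e-04, -4.31241846e+01, -2.44215792e+01,  7.16972211e-02,
        5.60295198e-02, -1.17607719e-04]), 'tool_pos': array([ 0.14999247, -0.50272657,  0.25105245]), 'tool_rot': array([-1.57231380e+00,  2.40377245e-04, -2.85181164e+00]), 'contact_force': array([-0.59455965,  0.78083821,  1.07799254]), 'torque': array([ 0.04591835,  0.02192016, -0.02120637]), 'opening': 0.09161291015446861}
scene {'fx': 386.6725567050735, 'fy': 386.6725567050735, 'cx': 256.6305572813898, 'cy': 188.49619499450299, 'distortion': array([-0.00128178,  0.        ,  0.        ,  0.        ,  0.        ]), 'extrinsics': array([[-0.15336558,  0.98805877,  0.01479423,  0.07284773],
       [-0.77784614, -0.1299431 ,  0.61487411,  0.37555006],
       [ 0.60945417,  0.08279289,  0.7884865 , -1.61625361],
       [ 0.        ,  0.        ,  0.        ,  1.        ]])}
top {'fx': 456.57697422949644, 'fy': 456.57697422949644, 'cx': 260.75457184375966, 'cy': 196.7527213114913, 'distortion': array([-0.12938215,  0.        ,  0.        ,  0.        ,  0.        ]), 'extrinsics': array([[ 0.02343862, -0.99954114,  0.01918697, -0.02554772],
       [ 0.99448855,  0.02527338,  0.10175353, -0.58003617],
       [-0.10219176,  0.01669626,  0.99462459, -1.45771183],
       [ 0.        ,  0.        ,  0.        ,  1.        ]])}
```

View pics/scene0.png

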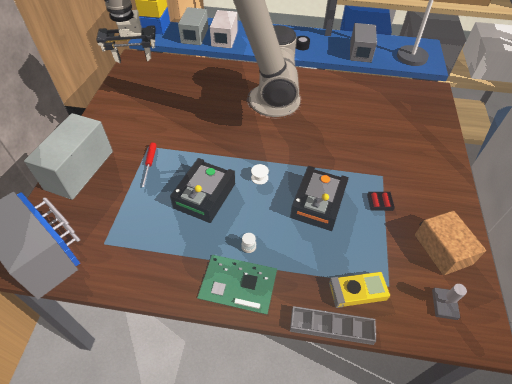

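View pics/top0.png

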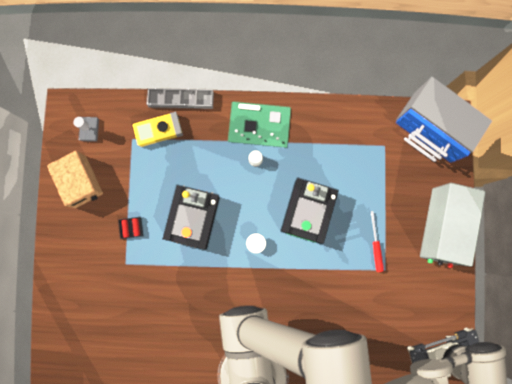

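The orange pack is at about (190,217) in top and (320,197) in scene. Its pad is at (186,232) top and (325,180) scene. The knob is near (187,195) top and (326,197) scene. Next I'll measure these by colour masks and triangulation.

```bash
cat > h.py <<'E'
import numpy as np,cv2
from cell import sensors, read_camera
def ray(c,px):
    K=np.array([[c["fx"],0,c["cx"]],[0,c["fy"],c["cy"]],[0,0,1]])
    u=cv2.undistortPoints(np.array([[px]],float),K,c["distortion"])[0,0]
    E=c["extrinsics"];R=E[:3,:3];o=-R.T@E[:3,3]
    d=R.T@np.array([u[0],-u[1],-1.]);return o,d/np.linalg.norm(d)
def plane(c,px,z):
    o,d=ray(c,px);return o+d*(z-o[2])/d[2]
def tri(a,pa,b,pb):
    o1,d1=ray(a,pa);o2,d2=ray(b,pb)
    t=np.linalg.lstsq(np.c_[d1,-d2],o2-o1,rcond=None)[0]
    p,q=o1+t[0]*d1,o2+t[1]*d2
    return (p+q)/2,np.linalg.norm(p-q)
def proj(c,P):
    E=c["extrinsics"];q=E[:3,:3]@P+E[:3,3]
    K=np.array([[c["fx"],0,c["cx"]],[0,c["fy"],c["cy"]],[0,0,1]])
    return cv2.projectPoints(np.array([[q[0],-q[1],-q[2]]]),np.zeros(3),np.zeros(3),K,c["distortion"])[0][0,0]
def blobs(c,lo,hi,roi):
    h=cv2.cvtColor(c["frame"],cv2.COLOR_RGB2HSV);m=cv2.inRange(h,lo,hi)
    z=np.zeros_like(m);x0,y0,x1,y1=roi;z[y0:y1,x0:x1]=m[y0:y1,x0:x1]
    n,l,st,ce=cv2.connectedComponentsWithStats(z)
    return [(st[i,4],tuple(st[i,:4]),ce[i].round(1)) for i in range(1,n) if st[i,4]>3]
def crop(c,roi,k,name):
    x0,y0,x1,y1=roi;im=c["frame"][y0:y1,x0:x1,::-1]
    cv2.imwrite(name,cv2.resize(im,None,fx=k,fy=k,interpolation=cv2.INTER_CUBIC))
E
python3 - <<'E'
from h import *
s=read_camera("scene");t=read_camera("top")
for c,r in((s,(285,160,355,235)),(t,(155,175,225,255))):
    print("orange",blobs(c,(5,150,120),(18,255,255),r));print("yellow",blobs(c,(22,120,100),(33,255,255),r))
    print("white",blobs(c,(0,0,200),(180,60,255),r));print('black',blobs(c,(0,0,0),(180,255,60),r))
crop(s,(285,160,355,235),8,"pics/s1.png");crop(t,(155,175,225,255),7,"pics/t1.png")
E
```

```text
orange [(np.int32(60), (np.int32(321), np.int32(175), np.int32(9), np.int32(8)), array([325. , 178.4])), (np.int32(85), (np.int32(297), np.int32(211), np.int32(31), np.int32(12)), array([312.1, 216.7]))]
yellow [(np.int32(40), (np.int32(322), np.int32(193), np.int32(7), np.int32(8)), array([325. , 196.5]))]
white [(np.int32(6), (np.int32(296), np.int32(199), np.int32(3), np.int32(3)), array([297.3, 199.7]))]
black [(np.int32(486), (np.int32(297), np.int32(166), np.int32(51), np.int32(42)), array([320. , 185.1])), (np.int32(444), (np.int32(291), np.int32(203), np.int32(44), np.int32(28)), array([314.4, 217.4]))]
orange []
yellow [(np.int32(43), (np.int32(181), np.int32(190), np.int32(8), np.int32(8)), array([184.8, 193.9])), (np.int32(57), (np.int32(182), np.int32(228), np.int32(8), np.int32(9)), array([185.6, 231.8]))]
white [(np.int32(25), (np.int32(187), np.int32(189), np.int32(9), np.int32(5)), array([190.7, 191. ])), (np.int32(29), (np.int32(197), np.int32(192), np.int32(9), np.int32(6)), array([201.5, 194.3])), (np.int32(52), (np.int32(184), np.int32(197), np.int32(19), np.int32(9)), array([190.9, 201.1])), (np.int32(16), (np.int32(211), np.int32(200), np.int32(4), np.int32(4)), array([212.5, 201.5])), (np.int32(321), (np.int32(173), np.int32(206), np.int32(19), np.int32(30)), array([181.3, 220.3])), (np.int32(4), (np.int32(195), np.int32(233), np.int32(4), np.int32(3)), array([196.5, 234. ])), (np.int32(4), (np.int32(196), np.int32(237), np.int32(2), np.int32(2)), array([196.5, 237.5]))]
black [(np.int32(4), (np.int32(182), np.int32(188), np.int32(2), np.int32(2)), array([182.5, 188.5])), (np.int32(63), (np.int32(203), np.int32(194), np.int32(8), np.int32(16)), array([207.4, 201.7])), (np.int32(108), (np.int32(205), np.int32(197), np.int32(14), np.int32(52)), array([211.2, 223.8])), (np.int32(19), (np.int32(169), np.int32(235), np.int32(5), np.int32(5)), array([171.2, 237.1]))]
```

```bash
python3 -c "
import cv2,numpy as np
a=cv2.imread('pics/s1.png');b=cv2.imread('pics/t1.png')
h=max(a.shape[0],b.shape[0]);
f=lambda i:cv2.copyMakeBorder(i,0,h-i.shape[0],0,0,cv2.BORDER_CONSTANT)
o=np.hstack([f(a),f(b)]);o=cv2.resize(o,None,fx=.75,fy=.75);print(o.shape);cv2.imwrite('pics/c1.png',o)"
```

```text
(450, 788, 3)
```

View pics/c1.png

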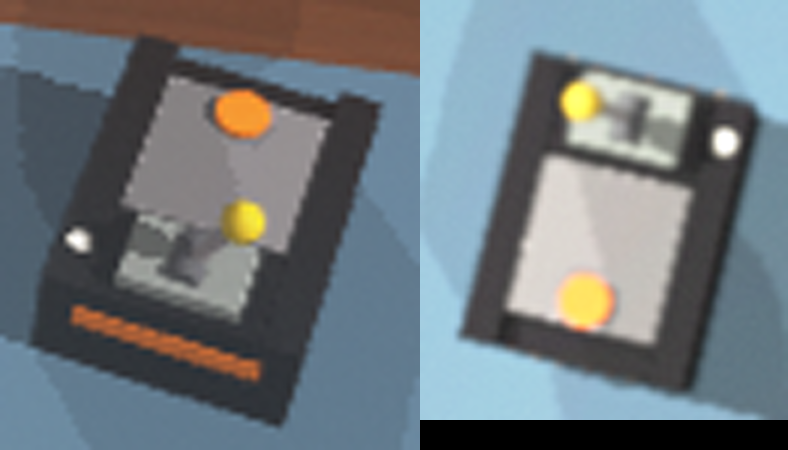

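The crop shows the orange pad, the yellow knob leaning away from the white dot (so on), and the dot on the opposite side.

Run:
```python
from h import *
s=read_camera("scene");t=read_camera("top")
pts={}
for n,a,b in(("pad",(325,178.4),(185.6,231.8)),("knob",(325,196.5),(184.8,193.9)),("dot",(297.3,199.7),(212.5,201.5))):
    P,e=tri(s,a,t,b);pts[n]=P;print(n,P.round(4),"gap",round(e,4),"top@plane",plane(t,b,P[2])[:2].round(4))
# yaw from pad & knob: local offset knob-pad=(112,24), dist
d=(pts["knob"]-pts["pad"])[:2];print("dist",np.hypot(*d),"yaw1",np.degrees(np.arctan2(d[1],d[0])-np.arctan2(24,112)))
# hatch grey plate orientation in top by min area rect
h=cv2.cvtColor(t["frame"],cv2.COLOR_RGB2HSV)
# box outline: dark mask
m=np.zeros(h.shape[:2],np.uint8);m[178:255,155:225]=(h[178:255,155:225,2]<95)*255
m=cv2.morphologyEx(m,cv2.MORPH_CLOSE,np.ones((3,3)))
k=max(cv2.findContours(m,0,2)[0],key=cv2.contourArea);box=cv2.boxPoints(cv2.minAreaRect(k));print(box)
W=[plane(t,b,.07)[:2] for b in box];print(np.round(W,4));
for i in range(4):
    e=W[(i+1)%4]-W[i];print(np.hypot(*e).round(4),np.degrees(np.arctan2(e[1],e[0])).round(1))
print("ctr",np.mean(W,0))
st=[(300,213),(325,222)]
```

```text
pad [0.4594 0.2227 0.0711] gap 0.0008 top@plane [0.4594 0.2231]
knob [0.5738 0.221  0.123 ] gap 0.0029 top@plane [0.5738 0.2225]
dot [0.5576 0.1413 0.0674] gap 0.0011 top@plane [0.5576 0.1419]
dist 0.11437048232888979 yaw1 -12.95418311088288
[[162.7647  238.94118]
 [176.35292 184.58824]
 [219.88234 195.4706 ]
 [206.29411 249.82353]]
[[0.435  0.2947]
 [0.6084 0.2587]
 [0.5772 0.1189]
 [0.4047 0.1562]]
0.1771 -11.7
0.1433 -102.6
0.1764 167.8
0.1418 77.7
ctr [0.50633035 0.2071156 ]
```

Emit:
send_rows:
  motion:
    - [[-0.02,0,-0.016,2],[-0.055,0,-0.044,5],[-0.09,0,-0.072,9],[-0.125,0,-0.1,13],[-0.16,0,-0.128,17],[-0.195,0,-0.156,21],[-0.23,0,-0.184,25],[-0.265,0,-0.212,29]]
  gripper: 0

```text
time: 1.1
tool_pos: [0.3441, -0.2225, 0.2518]
tool_rot: [-1.571, 0.0, 2.922]
contact_force: [0.7, -0.9, 0.6]
opening: 0.0323
```

```bash
cat > go.py <<'E'
import sys,numpy as np
from cell import sensors
from scipy.spatial.transform import Rotation as Ro
C=np.array([.508,.2115,0]);a=np.radians(-12.3)
P=np.array([[np.cos(a),-np.sin(a),0],[np.sin(a),np.cos(a),0],[0,0,1]])
s=sensors.observe();R=Ro.from_euler("xyz",s["tool_rot"]).as_matrix()
p=s["tool_pos"];print("t",round(s["time"],2),"tcp pack mm",(P.T@(p-C)*1e3).round(1),"tip z",round((p[2]-.025)*1e3,1),"F pack",(P.T@s["contact_force"]).round(2),"open",round(s["opening"],4))
z=P.T@R[:,2];print("jaw in pack deg",np.degrees(np.arctan2(z[1],z[0])).round(2),"down",R[:,1].round(3),"qvel",np.abs(s["qvel"]).max().round(3),"q",s["qpos"].round(2))
if len(sys.argv)>1:  # target of the fingertip in pack frame, mm
    T=C+P@(np.array(list(map(float,sys.argv[1:4])))/1e3)+[0,0,.025]
    print("tool shift",(R.T@(T-p)).round(4))
E
python3 go.py 62 70 220
```

```text
t 1.1 tcp pack mm [ -67.7 -459.   251.8] tip z 226.8 F pack [ 0.91 -0.71  0.57] open 0.0323
jaw in pack deg -90.28 down [ 0.  0. -1.] qvel 1.773 q [-0.76  0.13  1.81  0.    1.2   1.03]
tool shift [-0.1271  0.0069 -0.5296]
```

Emit:
send_rows:
  motion:
    - [[-0.012,0,-0.04,0],[-0.023,0,-0.085,0],[-0.034,0,-0.13,0],[-0.045,0,-0.175,0],[-0.055,0,-0.22,0],[-0.066,0,-0.265,0],[-0.077,0,-0.31,0],[-0.088,0,-0.355,0]]

```text
time: 1.9
tool_pos: [0.5078, 0.1068, 0.252]
tool_rot: [-1.571, 0.001, 2.922]
contact_force: [1.0, -1.0, 0.5]
opening: 0.0001
```

```bash
python3 go.py 62 75 220
```

```text
t 1.9 tcp pack mm [  22.1 -102.4  252. ] tip z 227.0 F pack [ 1.22 -0.71  0.5 ] open 0.0001
jaw in pack deg -90.26 down [ 0.001 -0.    -1.   ] qvel 0.813 q [ 0.06  0.33  1.54 -0.    1.27  1.85]
tool shift [-0.039   0.007  -0.1775]
```

Emit:
send_rows:
  motion:
    - [[-0.01,0,-0.04,0],[-0.02,0,-0.085,0],[-0.03,0,-0.13,0],[-0.036,0,-0.16,0],[-0.039,0,-0.177,0],[-0.039,0.03,-0.177,0],[-0.039,0.06,-0.177,0],[-0.039,0.06,-0.177,0]]

```text
time: 2.7
tool_pos: [0.5821, 0.2705, 0.1872]
tool_rot: [-1.566, -0.007, 2.923]
contact_force: [-0.8, -0.3, -0.3]
opening: 0.0004
```

```bash
python3 go.py 62 70 112
python3 - <<'E'
from h import *
s=read_camera("scene");t=read_camera("top")
crop(s,(260,130,370,240),4,"pics/a.png");crop(t,(140,150,240,260),4,"pics/b.png")
a,b=cv2.imread("pics/a.png"),cv2.imread("pics/b.png");cv2.imwrite("pics/c2.png",cv2.resize(np.hstack([a,b[:440]]),None,fx=.9,fy=.9))
E
```

```text
t 2.7 tcp pack mm [ 59.8  73.4 187.2] tip z 162.2 F pack [-0.75 -0.51 -0.34] open 0.0004
jaw in pack deg -90.24 down [-0.008 -0.003 -1.   ] qvel 0.082 q [ 0.32  0.61  1.26 -0.    1.28  2.11]
tool shift [-0.0026  0.0502  0.0032]
```

View pics/c2.png

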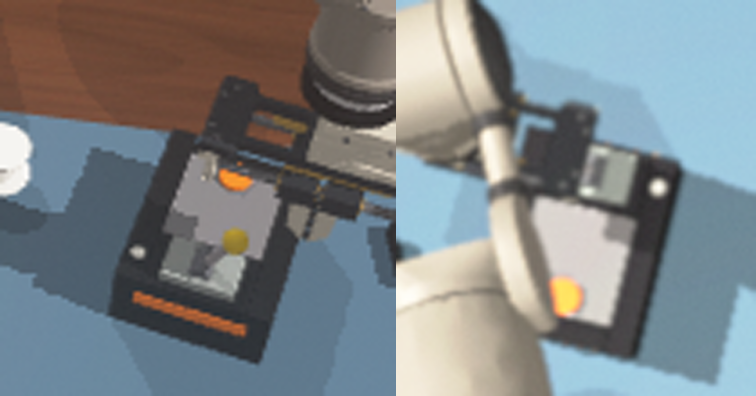

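The pictures show the shut fingers on the +y side of the knob (knob at (235,240) in the left crop), so there is room to go down.

Emit:
send_rows:
  motion:
    - [[-0.002,0.02,0,0],[-0.002,0.04,0,0],[-0.002,0.05,0,0],[-0.002,0.05,0,0],[-0.002,0.05,0,0]]

```text
time: 3.3
tool_pos: [0.5872, 0.2707, 0.1438]
tool_rot: [-1.572, 0.002, 2.922]
contact_force: [0.1, -0.3, 1.4]
opening: 0.0005
```

```bash
python3 go.py 62 54 113;python3 - <<'E'
from h import *
s=read_camera("scene");crop(s,(280,150,370,230),7,"pics/d3.png")
E
```

```text
t 3.3 tcp pack mm [ 64.7  74.7 143.8] tip z 118.8 F pack [ 0.17 -0.23  1.4 ] open 0.0005
jaw in pack deg -90.28 down [ 0.002  0.    -1.   ] qvel 0.006 q [ 0.31  0.65  1.31 -0.    1.18  2.1 ]
tool shift [0.0026 0.0057 0.0207]
```

View pics/d3.png

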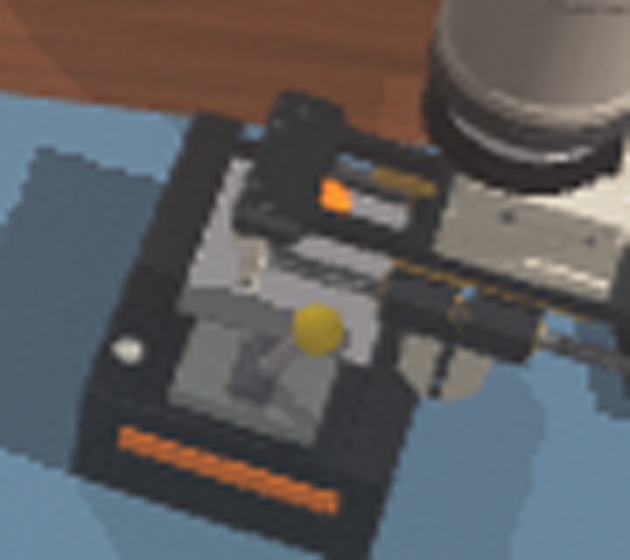

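Fingertips (440,370) are level with the knob (318,330) on its +y side, with free space between. I'll go a bit lower, then push.

Emit:
send_rows:
  motion:
    - [[0.002,0.006,0,0],[0.002,0.012,0.004,0],[0.002,0.012,0.008,0],[0.002,0.012,0.012,0],[0.002,0.012,0.016,0],[0.002,0.012,0.02,0],[0.002,0.012,0.024,0],[0.002,0.012,0.028,0]]

```text
time: 4.15
tool_pos: [0.5795, 0.244, 0.1324]
tool_rot: [-1.573, 0.003, 2.922]
contact_force: [0.1, 4.2, 3.5]
opening: 0.0005
```

```bash
python3 go.py 62 6 108
```

```text
t 4.15 tcp pack mm [ 63.   47.  132.4] tip z 107.4 F pack [-0.8   4.1   3.48] open 0.0005
jaw in pack deg -90.29 down [ 0.004  0.002 -1.   ] qvel 0.067 q [0.28 0.63 1.38 0.   1.12 2.07]
tool shift [ 0.0008 -0.0007  0.041 ]
```

Emit:
send_rows:
  motion:
    - [[0.001,0,0.005,0],[0.001,0,0.01,0],[0.001,0,0.015,0],[0.001,0,0.02,0],[0.001,0,0.025,0],[0.001,0,0.03,0],[0.001,0,0.032,0]]

```text
time: 4.85
tool_pos: [0.5713, 0.2123, 0.1321]
tool_rot: [-1.573, 0.003, 2.921]
contact_force: [-0.0, 0.5, 0.8]
opening: 0.0009
```

```bash
python3 go.py 62 6 108;python3 - <<'E'
from h import *
s=read_camera("scene");crop(s,(280,150,370,230),7,"pics/d4.png")
E
```

```text
t 4.85 tcp pack mm [ 61.7  14.3 132.1] tip z 107.1 F pack [-0.11  0.46  0.79] open 0.0009
jaw in pack deg -90.31 down [ 0.003  0.001 -1.   ] qvel 0.029 q [0.23 0.6  1.44 0.   1.09 2.02]
tool shift [-0.0003 -0.0009  0.0083]
```

View pics/d4.png

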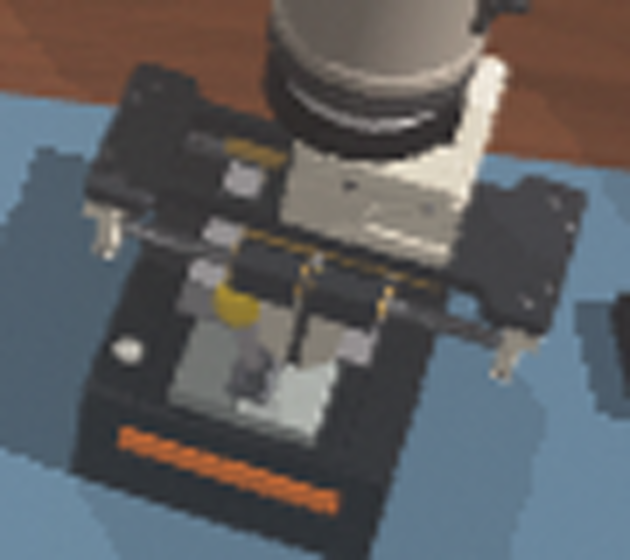

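The knob (237,303) has passed the middle and leans towards the dot. I'll carry on slowly to the stop.

Emit:
send_rows:
  motion:
    - [[0,0,0.003,0],[0,0,0.006,0],[0,0,0.008,0],[0,0,0.008,0]]

```text
time: 5.3
tool_pos: [0.5694, 0.2041, 0.1319]
tool_rot: [-1.572, 0.002, 2.921]
contact_force: [0.1, 0.3, -0.6]
opening: 0.0005
```

```bash
python3 go.py 62 6 108
```

```text
t 5.3 tcp pack mm [ 61.5   5.9 131.9] tip z 106.9 F pack [ 0.07  0.31 -0.63] open 0.0005
jaw in pack deg -90.33 down [ 0.002  0.001 -1.   ] qvel 0.005 q [0.22 0.6  1.46 0.   1.09 2.01]
tool shift [-0.0005 -0.0011 -0.0002]
```

Emit:
send_rows:
  motion:
    - [[0,0,0.001,0],[0,0,0.002,0],[0,0,0.003,0],[0,0,0.003,0]]

```text
time: 5.7
tool_pos: [0.5687, 0.2016, 0.1318]
tool_rot: [-1.573, 0.002, 2.921]
contact_force: [1.4, 3.5, -1.1]
opening: 0.0002
```

```bash
python3 go.py
python3 - <<'E'
from h import *
s=read_camera("scene");crop(s,(280,150,370,230),7,"pics/d5.png")
P=np.array([.508,.2115,0]);a=np.radians(-12.3);R=np.array([[np.cos(a),-np.sin(a),0],[np.sin(a),np.cos(a),0],[0,0,1]])
print(blobs(s,(20,120,60),(33,255,255),(285,160,355,235)),[proj(s,P+R@np.array(v)/1e3).round(1) for v in((62,-24,124),(62,0,130),(62,24,124))])
E
```

```text
t 5.7 tcp pack mm [ 61.4   3.3 131.8] tip z 106.8 F pack [ 0.65  3.77 -1.11] open 0.0002
jaw in pack deg -90.32 down [ 0.003  0.002 -1.   ] qvel 0.005 q [0.21 0.59 1.46 0.   1.08 2.  ]
[(np.int32(30), (np.int32(307), np.int32(190), np.int32(6), np.int32(6)), array([309.6, 192.7]))] [array([310.3, 191.6]), array([318.3, 192.7]), array([325.8, 196.3])]
```

View pics/d5.png

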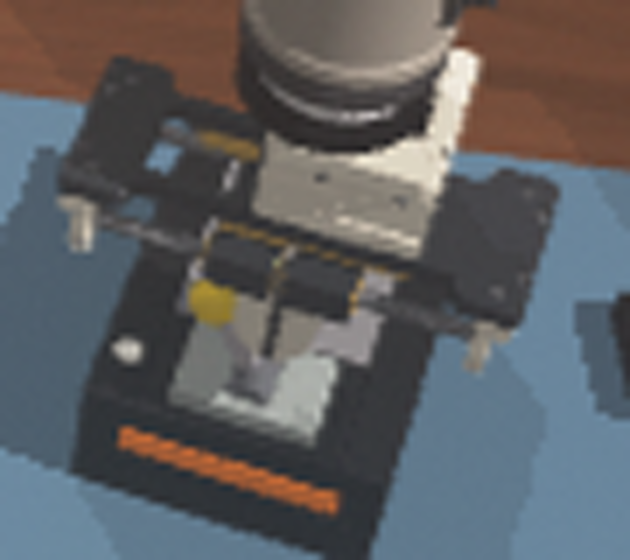

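The knob at (309.6,192.7) matches the predicted off position (310.3,191.6), and the force is up to 3.8 N. I'll nudge another 1 mm, back off, then lift.

Emit:
send_rows:
  motion:
    - [[0,0,0.001,0],[0,0,0.0015,0],[0,0,0.0015,0]]

```text
time: 6.05
tool_pos: [0.5687, 0.2014, 0.1319]
tool_rot: [-1.575, 0.003, 2.921]
contact_force: [0.5, 8.4, -2.8]
opening: 0.0003
```

Emit:
send_rows:
  motion:
    - [[0,0,-0.005,0],[0,0,-0.012,0],[0,-0.02,-0.015,0],[0.02,-0.045,-0.015,0],[0.06,-0.055,-0.01,0],[0.1,-0.055,-0.005,0],[0.112,-0.05,-0.004,0],[0.112,-0.05,-0.004,0]]

```text
time: 6.85
tool_pos: [0.4583, 0.2297, 0.1818]
tool_rot: [-1.574, 0.002, 2.923]
contact_force: [1.3, -0.7, 0.1]
opening: 0.0002
```

```bash
python3 go.py -50 0 80
python3 - <<'E'
from h import *
s=read_camera("scene");t=read_camera("top")
P=np.array([.508,.2115,0]);a=np.radians(-12.3);R=np.array([[np.cos(a),-np.sin(a),0],[np.sin(a),np.cos(a),0],[0,0,1]])
for c,r in((s,(285,160,355,235)),(t,(155,175,225,255))):
  print(blobs(c,(20,120,60),(33,255,255),r),blobs(c,(0,0,190),(180,60,255),r)[:1],[proj(c,P+R@np.array(v)/1e3).round(1) for v in((62,-24,124),(62,0,130))])
crop(s,(260,130,370,240),4,"pics/a.png");crop(t,(140,150,240,260),4,"pics/b.png")
a,b=cv2.imread("pics/a.png"),cv2.imread("pics/b.png");cv2.imwrite("pics/c6.png",cv2.resize(np.hstack([a,b[:440]]),None,fx=.9,fy=.9))
E
```

```text
t 6.85 tcp pack mm [-52.4   7.2 181.8] tip z 156.8 F pack [ 1.39 -0.37  0.1 ] open 0.0002
jaw in pack deg -90.23 down [ 0.003  0.003 -1.   ] qvel 0.074 q [0.31 0.39 1.67 0.   1.09 2.1 ]
tool shift [-0.0023  0.0767  0.0075]
[(np.int32(38), (np.int32(307), np.int32(189), np.int32(7), np.int32(7)), array([310.3, 192.2]))] [(np.int32(6), (np.int32(296), np.int32(199), np.int32(4), np.int32(3)), array([297.5, 199.8]))] [array([310.3, 191.6]), array([318.3, 192.7])]
[(np.int32(32), (np.int32(197), np.int32(195), np.int32(7), np.int32(6)), array([200. , 197.5]))] [(np.int32(184), (np.int32(184), np.int32(189), np.int32(22), np.int32(17)), array([192.9, 197. ]))] [array([200.2, 197.6]), array([192.3, 195.6])]
```

View pics/c6.png

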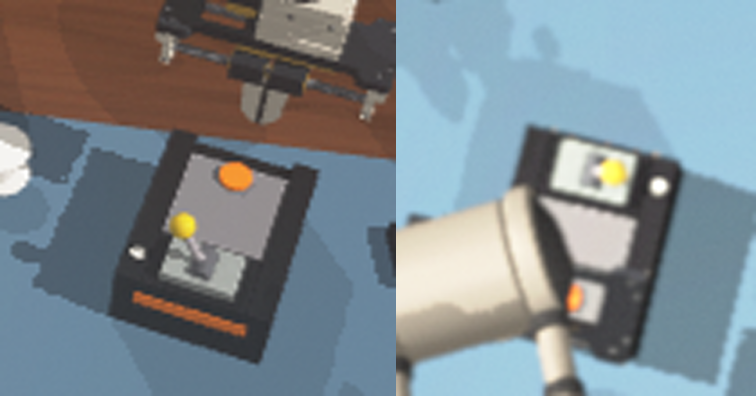

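Both views show the knob at its off position, (310.3,192.2) scene and (200,197.5) top, with the predictions within 0.6 px. The dot, and so the pack, hasn't moved. Now the press.

Emit:
send_rows:
  motion:
    - [[-0.002,0.03,0.007,0],[-0.002,0.055,0.007,0],[-0.002,0.068,0.007,0],[-0.002,0.072,0.007,0],[-0.002,0.072,0.007,0]]

```text
time: 7.45
tool_pos: [0.4625, 0.2224, 0.1096]
tool_rot: [-1.575, 0.004, 2.921]
contact_force: [-0.3, 0.0, -1.0]
opening: 0.0006
```

```bash
python3 go.py -50 0 75
python3 - <<'E'
from h import *
s=read_camera("scene");crop(s,(280,150,370,230),7,"pics/d7.png")
E
```

```text
t 7.45 tcp pack mm [-46.8   1.  109.6] tip z 84.6 F pack [-0.31 -0.05 -0.97] open 0.0006
jaw in pack deg -90.32 down [ 0.004  0.003 -1.   ] qvel 0.026 q [0.3  0.48 1.75 0.   0.91 2.09]
tool shift [0.0033 0.0096 0.001 ]
```

View pics/d7.png

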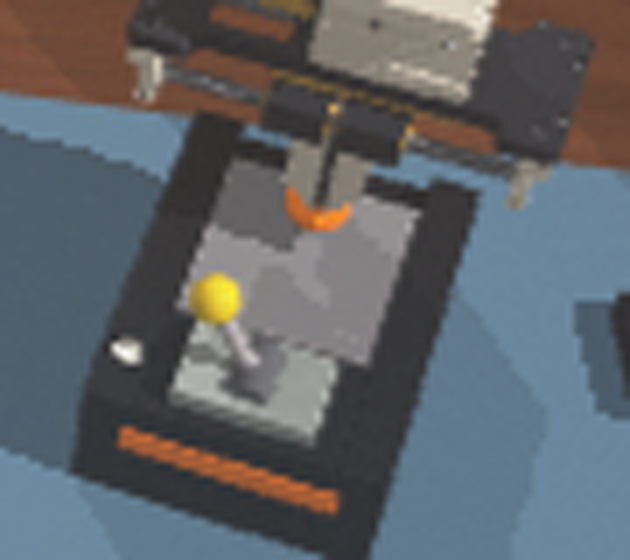

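The fingertips (320,200) are above the orange pad, so pressing.

Emit:
send_rows:
  motion:
    - [[0.003,0.003,0.001,0],[0.003,0.006,0.001,0],[0.003,0.009,0.001,0],[0.003,0.012,0.001,0],[0.003,0.015,0.001,0],[0.003,0.017,0.001,0],[0.003,0.018,0.001,0],[0.003,0.018,0.001,0]]

```text
time: 8.3
tool_pos: [0.4596, 0.2224, 0.0926]
tool_rot: [-1.576, 0.005, 2.921]
contact_force: [-3.1, 0.5, 6.7]
opening: 0.0006
```

```bash
python3 go.py -50 0 67
```

```text
t 8.3 tcp pack mm [-49.7   0.4  92.6] tip z 67.6 F pack [-3.16 -0.15  6.74] open 0.0006
jaw in pack deg -90.32 down [ 0.006  0.004 -1.   ] qvel 0.004 q [0.3  0.5  1.77 0.   0.86 2.09]
tool shift [0.0003 0.0006 0.0004]
```

Emit:
send_rows:
  motion:
    - [[0,0.001,0,0],[0,0.002,0,0],[0,0.003,0,0],[0,0.003,0,0]]

```text
time: 8.7
tool_pos: [0.4596, 0.2226, 0.0913]
tool_rot: [-1.576, 0.006, 2.922]
contact_force: [-6.5, -2.1, 20.2]
opening: 0.0003
```

```bash
python3 go.py
```

```text
t 8.7 tcp pack mm [-49.6   0.5  91.3] tip z 66.3 F pack [-5.87 -3.45 20.22] open 0.0003
jaw in pack deg -90.3 down [ 0.007  0.004 -1.   ] qvel 0.003 q [0.3  0.5  1.77 0.   0.86 2.09]
```

It's firmly on the stop at 20 N. Now straight up and away, towards the robot.

Emit:
send_rows:
  motion:
    - [[0,-0.03,0,0],[0,-0.075,0,0],[0,-0.12,0,0],[0.01,-0.16,0,0],[0.03,-0.18,0,0],[0.06,-0.18,0.02,0],[0.08,-0.18,0.05,0],[0.08,-0.18,0.08,0]]

```text
time: 9.5
tool_pos: [0.3605, 0.161, 0.2703]
tool_rot: [-1.576, 0.005, 2.924]
contact_force: [1.2, -0.1, -0.0]
opening: 0.0002
```

```bash
python3 go.py
python3 - <<'E'
from h import *
s=read_camera("scene");t=read_camera("top");crop(s,(260,130,370,240),4,"pics/a.png");crop(t,(140,150,240,260),4,"pics/b.png")
a,b=cv2.imread("pics/a.png"),cv2.imread("pics/b.png");cv2.imwrite("pics/c8.png",cv2.resize(np.hstack([a,b[:440]]),None,fx=.9,fy=.9))
E
```

```text
t 9.5 tcp pack mm [-133.3  -80.8  270.3] tip z 245.3 F pack [ 1.24  0.14 -0.02] open 0.0002
jaw in pack deg -90.15 down [ 0.006  0.004 -1.   ] qvel 0.708 q [0.22 0.08 1.81 0.   1.24 2.01]
```

View pics/c8.png

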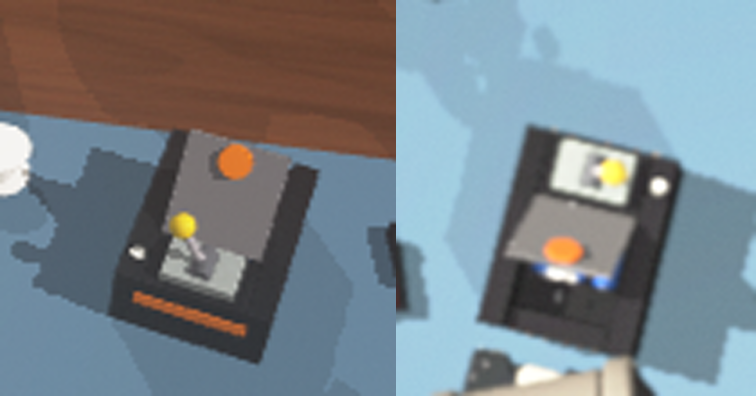

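The hatch is up, with blue cells visible underneath at (580,270) in the top crop, and the knob is off. I'll move further off and watch for two seconds.

Emit:
send_rows:
  motion:
    - [[0,-0.01,0.03,0],[0,-0.02,0.065,0],[0,-0.02,0.1,0],[0,-0.02,0.12,0],[0,-0.02,0.12,0],[0,-0.02,0.12,0],[0,-0.02,0.12,0],[0,-0.02,0.12,0]]

```text
time: 10.4
tool_pos: [0.3355, 0.0429, 0.2899]
tool_rot: [-1.575, 0.006, 2.922]
contact_force: [-0.2, -0.1, 0.6]
opening: 0.0003
```

```bash
cat > chk.py <<'E'
from h import *
s=read_camera("scene");t=read_camera("top")
print(sensors.observe()["time"])
A=blobs(s,(5,150,90),(18,255,255),(285,150,355,200));B=blobs(t,(8,150,90),(22,255,255),(155,203,225,250));print(A,B)
f=lambda L:max(L,key=lambda b:b[0])[2]
P,e=tri(s,f(A),t,f(B));C=np.array([.508,.2115,0]);a=np.radians(-12.3);R=np.array([[np.cos(a),-np.sin(a),0],[np.sin(a),np.cos(a),0],[0,0,1]])
q=R.T@(P-C)*1e3;print("pad pack",q.round(1),"gap",e.round(4),"angle",np.arctan2(q[2]-67.5,30-q[0])-np.arctan2(7.5,80))
print("knob",blobs(s,(22,120,60),(33,255,255),(300,180,355,235)),"dot",blobs(s,(0,0,190),(180,60,255),(285,190,305,210)))
crop(t,(140,150,240,260),5,"pics/f%d.png"%int(sensors.observe()["time"]*100))
cv2.imwrite("pics/full%d.png"%int(sensors.observe()["time"]*100),np.hstack([s["frame"],t["frame"]])[:,:,::-1][:, ::1].copy()[:,:512])
E
python3 chk.py
```

```text
10.5
[(np.int32(73), (np.int32(321), np.int32(170), np.int32(9), np.int32(10)), array([325. , 174.4]))] [(np.int32(47), (np.int32(182), np.int32(217), np.int32(10), np.int32(6)), array([186.5, 219.3]))]
pad pack [-12.4  -0.4 132.3] gap 0.0017 angle 0.8985501626812035
knob [(np.int32(39), (np.int32(307), np.int32(189), np.int32(7), np.int32(7)), array([310.3, 192.3]))] dot [(np.int32(6), (np.int32(296), np.int32(199), np.int32(4), np.int32(3)), array([297.5, 199.8]))]
```

Emit:
send_rows:
  motion:
    - [[0,0,0,0],[0,0,0,0],[0,0,0,0],[0,0,0,0],[0,0,0,0],[0,0,0,0],[0,0,0,0],[0,0,0,0]]

```text
time: 11.3
tool_pos: [0.3354, 0.0428, 0.2899]
tool_rot: [-1.575, 0.006, 2.921]
contact_force: [-0.3, 0.0, 0.1]
opening: 0.0002
```

Emit:
send_rows:
  motion:
    - [[0,0,0,0],[0,0,0,0],[0,0,0,0],[0,0,0,0],[0,0,0,0],[0,0,0,0],[0,0,0,0],[0,0,0,0]]

```text
time: 12.1
tool_pos: [0.3354, 0.0428, 0.2899]
tool_rot: [-1.575, 0.006, 2.921]
contact_force: [0.2, 0.3, -0.8]
opening: 0.0003
```

```bash
python3 chk.py; ls pics
```

```text
12.2
[(np.int32(72), (np.int32(321), np.int32(170), np.int32(9), np.int32(10)), array([324.9, 174.4]))] [(np.int32(46), (np.int32(182), np.int32(217), np.int32(10), np.int32(6)), array([186.5, 219.2]))]
pad pack [-12.   -0.5 132.6] gap 0.0014 angle 0.904179371956922
knob [(np.int32(39), (np.int32(307), np.int32(189), np.int32(7), np.int32(7)), array([310.3, 192.3]))] dot [(np.int32(5), (np.int32(296), np.int32(199), np.int32(4), np.int32(2)), array([297.4, 199.6]))]
a.png
b.png
c1.png
c2.png
c6.png
c8.png
d3.png
d4.png
d5.png
d7.png
f1050.png
f1220.png
full1050.png
full1220.png
s1.png
scene0.png
t1.png
top0.png
```

Emit:
send_rows:
  motion:
    - [[0,0,0,0],[0,0,0,0],[0,0,0,0],[0,0,0,0],[0,0,0,0],[0,0,0,0],[0,0,0,0],[0,0,0,0]]

```text
time: 13.0
tool_pos: [0.3354, 0.0428, 0.2899]
tool_rot: [-1.575, 0.006, 2.921]
contact_force: [0.1, 0.1, 0.5]
opening: 0.0006
```

```bash
python3 chk.py
```

```text
13.1
[(np.int32(72), (np.int32(321), np.int32(170), np.int32(9), np.int32(10)), array([324.9, 174.4]))] [(np.int32(46), (np.int32(182), np.int32(217), np.int32(10), np.int32(6)), array([186.5, 219.2]))]
pad pack [-12.   -0.5 132.6] gap 0.0014 angle 0.904179371956922
knob [(np.int32(39), (np.int32(307), np.int32(189), np.int32(7), np.int32(7)), array([310.3, 192.3]))] dot [(np.int32(5), (np.int32(296), np.int32(199), np.int32(4), np.int32(2)), array([297.4, 199.6]))]
```

View pics/full1220.png

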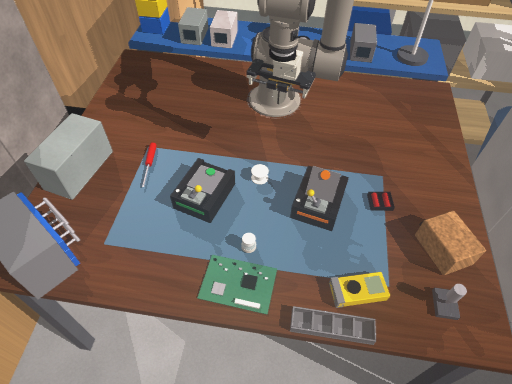

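The hatch stands open at (325,174), the knob is off at (310,192), the other things are where they were, and the hand is well clear.

```bash
python3 -c "
from cell import hand_in
print(hand_in())"
```

```text
the job is handed in; nothing more can be done
None
```

The orange pack's switch is off and its hatch is standing wide open. The job was handed in at about 13 s of the 45 s allowed.

- **Switch:** I pushed the knob over to the white-dot side until it hit its stop, peaking at about 8 N. Both cameras then showed it within 0.6 px of the expected off position.
- **Hatch:** I pressed the pad once to its firm stop, at about 20 N, then lifted off and moved away. The hatch popped up.
- **Two-second watch:** With the hand clear, the measured hatch angle held at 0.90 rad from 10.5 s to 13.1 s.
- **Nothing disturbed:** The white dot on the pack stayed within 0.2 px, so the pack did not shift. By eye, the green pack and the other things are where they were.

One figure disagrees slightly: the hatch measured 0.90 rad, not the nominal 0.95. The cameras also read the shut pad about 4 mm too low, which would explain most of the gap.

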